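Press the fishplate bolts home in check order

TASK

The three black fishplate bolts standing in the cam lock plate sit a little proud of the rubber rings on their seats. With the fingertips, press the heads straight down one at a time, each with a light push until the head just rests on its rubber ring: first the bolt with the round cup head, then the one with the square head, last the one with the six-sided head, touching none before its turn. Do not pull any bolt up, and leave the cam lever and the loose parts where they are.

Things in the scene. Friction and masses are not known exactly. Their poses are not given: they have to be found in the camera images.
- fixture: The cam lock fixture plate: fixed steel plate, 200 x 360 x 20 mm, lying flat on the bench. Origin: centre of its underside; x across its width towards the clamp bar and lever, y along its length, z up. The three bolt seats stand in a row along y, about 100 mm apart, in any order; the clamp bar and cam lever run along its far (+x) edge and reach 70 mm above the bench.
- lever_ball (a point): Centre of the black ball, 22 mm in diameter, on the end of the cam lever, a steel lever 130 mm long with a black ball on its end, lying flat along the far edge of the fixture plate. It turns about a vertical axis and must stay where it is.
- cup_top (a point): Centre of the flat top face of the black-oxide bolt with the round, slightly domed cup head, 54 mm across (flat in the middle over 26 mm), the lowest of the three. It stands upright, head up, in its seat. The point moves with the bolt; when the bolt is home this point is 53 mm above the bench.
- cup_bolt (a joint): How far that cup-head bolt has been pressed down (m), straight along the vertical. Starts between -0.002 and 0.002; 0.008 is home (head sitting on its rubber ring), 0.006 or more counts as home. It takes about 4 N to move it down and it stays where it is left; At home it stops on the ring. It can also be drawn up (negative values), which is wrong.
- cup_seat: Fixed seat of the cup-head bolt: a steel collar 56 mm in diameter and 12 mm high on the fixture plate, with a black rubber ring 39 mm in diameter and 8 mm thick on top. Origin: centre of the collar's underside, on the plate's top (20 mm above the bench). The ring is sprung: once the bolt is home, above about 10 N ring and bolt give downwards together, 1 mm per 2 N, and come back up when let go.
- square_top (a point): Centre of the flat top face of the black-oxide bolt with the plain square head, 40 mm across the flats, the middle one in height. It stands upright, head up, in its seat. The point moves with the bolt; when the bolt is home this point is 60 mm above the bench.
- square_bolt (a joint): How far that square-head bolt has been pressed down (m), straight along the vertical. Starts between -0.002 and 0.002; 0.008 is home (head sitting on its rubber ring), 0.006 or more counts as home. It takes about 4 N to move it down and it stays where it is left; At home it stops on the ring. It can also be drawn up (negative values), which is wrong.
- square_seat: Fixed seat of the square-head bolt: a steel collar 56 mm in diameter and 18 mm high on the fixture plate, with a black rubber ring 39 mm in diameter and 8 mm thick on top. Origin: centre of the collar's underside, on the plate's top (20 mm above the bench). The ring is sprung: once the bolt is home, above about 10 N ring and bolt give downwards together, 1 mm per 2 N, and come back up when let go.
- hex_top (a point): Centre of the flat top face of the black-oxide bolt with the six-sided head, 46 mm across the flats, the tallest of the three. It stands upright, head up, in its seat. The point moves with the bolt; when the bolt is home this point is 69 mm above the bench.
- hex_bolt (a joint): How far that hex-head bolt has been pressed down (m), straight along the vertical. Starts between -0.002 and 0.002; 0.008 is home (head sitting on its rubber ring), 0.006 or more counts as home. It takes about 4 N to move it down and it stays where it is left; At home it stops on the ring. It can also be drawn up (negative values), which is wrong.
- hex_seat: Fixed seat of the hex-head bolt: a steel collar 56 mm in diameter and 26 mm high on the fixture plate, with a black rubber ring 39 mm in diameter and 8 mm thick on top. Origin: centre of the collar's underside, on the plate's top (20 mm above the bench). The ring is sprung: once the bolt is home, above about 10 N ring and bolt give downwards together, 1 mm per 2 N, and come back up when let go.
- socket: Loose matte steel torque socket, 34 mm in diameter, 44 mm tall, standing on the fixture plate in front of the bolts. Origin: centre of its underside. To be left alone.
- washer: Loose bronze-coloured spring washer, 32 mm in diameter, 5 mm thick, lying on the fixture plate in front of the bolts. Origin: centre of its underside. To be left alone.
- plug_gauge: Loose blue rubber plug gauge, 30 mm in diameter, 60 mm tall, standing on the bench to the left. Origin: centre of its underside. To be left alone.
- nut: Loose steel hexagon nut, 32 mm across, 18 mm high, on the bench to the right. Origin: centre of its underside. To be left alone.
- spanner: Loose steel spanner 190 mm long, lying on the bench between the robot and the plate. Origin: under its middle. To be left alone.
- feeler_case: Loose dark feeler gauge case, 90 x 24 x 16 mm, on the bench to the right. Origin: centre of its underside. To be left alone.
- chalk_block: Loose white marking chalk block, 60 x 22 x 22 mm, on the bench to the left. Origin: centre of its underside. To be left alone.

How it is judged (in metres and radians):
On the way, in this order (a step that is already met when the one before it is completed fails the run):
1. the round cup head rests on its ring (value of joint cup_bolt above 0.006 m), for 0.1 s.
2. the square head rests on its ring (value of joint square_bolt above 0.006 m), for 0.1 s.
3. the six-sided head rests on its ring (value of joint hex_bolt above 0.006 m), for 0.1 s.
At the end, for the whole second after the job is handed in: All three bolts are pressed home (each 6 mm or more down, 8 mm being home) and let go, and every loose part is within 15 mm of where it started, the cam lever within 12 mm (value of joint cup_bolt between 0.006 and 0.0095 m and value of joint square_bolt between 0.006 and 0.0095 m and value of joint hex_bolt between 0.006 and 0.0095 m and distance of each of socket, washer, plug_gauge, nut, spanner, feeler_case, chalk_block from where it was at the start of the episode below 0.015 m and distance of lever_ball from where it was at the start of the episode below 0.012 m); the robot touches nothing.
It fails at once if a bolt was touched or moved before its turn ((value of joint cup_bolt below 0.006 m and ((distance of square_top from where it was at the start of the episode above 0.003 m or contact force between the fingers and square_seat above 1 N) or (distance of hex_top from where it was at the start of the episode above 0.003 m or contact force between the fingers and hex_seat above 1 N))) or (value of joint square_bolt below 0.006 m and (distance of hex_top from where it was at the start of the episode above 0.003 m or contact force between the fingers and hex_seat above 1 N))).
It fails at once if a bolt was pushed hard instead of lightly (over 25 N) (contact force between anything else and cup_seat above 25 N or contact force between anything else and square_seat above 25 N or contact force between anything else and hex_seat above 25 N).
It fails at once if a bolt was pulled up (value of joint any of cup_bolt, square_bolt, hex_bolt below -0.005 m).
It fails at once if the cam lever was moved (distance of lever_ball from where it was at the start of the episode above 0.012 m).
It fails at once if a loose part was shifted or lifted (distance of any of socket, washer, plug_gauge, nut, spanner, feeler_case, chalk_block from where it was at the start of the episode above 0.02 m).
It also fails if it takes over 45 s, if anything falls off the work surface, if the arm or the gripper's body presses on something with over 40 N, if the wrist force passes 120 N, or if a joint passes its speed limit or range.

ROBOT

A 6-joint arm with a two-finger parallel gripper is mounted at the origin on the work surface. World frame = base frame: x ahead of the robot, y to its left, z up, the work surface at z = 0. Lengths are in mm, angles in rad, forces in N, time in s.
With the tool pointing down it reaches from about 300 to 750 mm from the base axis. Payload 8.5 kg.
Tool frame: the origin (TCP) lies on the centre line of the jaws, within the pads' length; the fingertips stand 14 mm ahead of it and the grasp point (between the pads) lies 5 mm behind it (tip_reach is the distance from the TCP to the fingertips, in mm); z points along the fingers, y is the direction in which the jaws open and shut (so a half turn about z gives the same grasp; the last joint's range is limited). The gripper opens to 88 mm and grips with 3 to 60 N. Pads are 18 mm wide; open, the fingers measure 123 mm over their backs; the gripper's body (75 mm by 187 mm) begins 45 mm behind the grasp point.
Start: joints at [1.07, 0.381, 1.297, -0, 1.464, -0.215], TCP at [155.05, 527.674, 221.848] pointing down, gripper open.
Joint ranges: [-3.11, 3.11], [-0.89, 2.33], [0.22, 2.48], [-1.42, 4.56], [0.17, 2.85], [-2.88, 2.88]. Speed limits (rad/s): [2.39, 2.39, 3.14, 3.14, 3.14, 3.14].

INTERFACE

Orientations are given as a unit quaternion [w, x, y, z].
In Python, from bench import * gives the robot as it stands.
- The arm moves only by the shell command python3 -m handwheel 'ROWS' [OPENING] [FORCE]. ROWS is JSON, a list of rows, each an object with "offset": the shift along the tool's x, y, z in mm, a list of three; "spin": the turn about the tool's z in rad. A call has 1 to 20 rows; each row shifts and turns the commanded pose from where the row before left it, along the tool's axes as they then stand; what a row does not reach is not made up. A row lasts 1/12 s, in which the tool goes at most 41.7 mm and 7.16 degrees, less where a joint would pass 70% of its speed; a pose out of reach is approached as far as the arm can. A call with a gripper value outside its range is refused whole. OPENING is the closure, from -1 (fully open) to 1 (shut), set as the call begins (- or left out, the last holds). The fingers move at their own pace and stop on an object; FORCE is the grip in N (left out, the last holds). Time passes only in rows, so rows that do not move let the fingers close. It gives the time, the measured TCP pose, the force and the opening at its end, in the units of the state.
- state(): the state, without advancing time (a new reading comes with each control period).
- get_image(name): name is "side" or "top" or "wrist"; returns the picture (384x512x3 uint8, red, green, blue); there is no depth.
- camera_info(name): a dict with "camera_matrix" (3x3 intrinsics, pixels), "D" ([k1, k2, p1, p2, k3] as OpenCV has them; the pictures are not rectified), "extrinsics" (4x4, takes a point from world to camera coordinates). Camera axes: x right, y up, looking along -z (the intrinsics and any distortion apply to the point x, -y, -z); pixel columns grow to the right and rows downward; lengths in mm; the calibration is good to about 2 mm. A picture is of the moment at which its call begins: read the wrist's pose just before it. camera_info takes no time and is no camera call; for the wrist camera it gives the pose at the moment of the call.
- finish_job(): hands the job in, once; it reports no verdict.
The state is a dict: "t": time; "q": joint angles; "joint_velocities": joint speeds; "effort": joint torques, N m; "ee_pos": TCP position; "tool_rot": TCP orientation; "force": force on the tool from outside, world axes, zero at the start; "torque": the same for the moment, N m; "grip_width": finger opening in mm.
Only numpy, scipy, OpenCV 4.12 (cv2) and the standard library are available. Lean on these libraries where they do the work, as an engineer would, in place of code of your own. Each camera call takes 0.05 s, during which the arm holds its last target. There are 200 camera calls.

## Working session

There is one attempt and no reset: what is moved stays moved. The work goes in short steps, Python scripts to look and compute and a shell command to move; the robot and the scene stay as the last step left them, time stands still between calls to the robot, and variables do not carry over. Pictures are saved under pics/ and viewed, about 8 in all and at most 12, crops included, and the job is handed in when it is done.

```bash
mkdir -p pics; python3 - <<'E'
from bench import *
import cv2, json
s=state(); print({k:s[k] for k in('t','ee_pos','tool_rot','force','grip_width')})
for n in('top','side'):
    im=get_image(n); cv2.imwrite(f'pics/{n}0.png',cv2.cvtColor(im,cv2.COLOR_RGB2BGR))
    c=camera_info(n); print(n,c)
E
```

```text
{'t': 0.0, 'ee_pos': array([154.91823213, 527.40604854, 221.25682809]), 'tool_rot': array([-2.44779507e-04,  1.42420437e-01,  9.89805992e-01, -6.76186132e-04]), 'force': array([-0.29543863,  0.81581831, -0.16027751]), 'grip_width': 87.98422814938357}
top {'camera_matrix': array([[431.9997547 ,   0.        , 252.53899014],
       [  0.        , 431.9997547 , 186.62270529],
       [  0.        ,   0.        ,   1.        ]]), 'D': array([-0.09346885,  0.        ,  0.        ,  0.        ,  0.        ]), 'extrinsics': array([[-1.83996144e-04, -9.99992342e-01,  3.90918180e-03,
        -5.21211549e+00],
       [ 9.93791351e-01,  2.52081972e-04,  1.11259553e-01,
        -5.68283634e+02],
       [-1.11259686e-01,  3.90538239e-03,  9.93783694e-01,
        -1.46866142e+03],
       [ 0.00000000e+00,  0.00000000e+00,  0.00000000e+00,
         1.00000000e+00]])}
side {'camera_matrix': array([[434.9152238 ,   0.        , 256.99751504],
       [  0.        , 434.9152238 , 195.02535996],
       [  0.        ,   0.        ,   1.        ]]), 'D': array([-0.15939245,  0.        ,  0.        ,  0.        ,  0.        ]), 'extrinsics': array([[-9.98728546e-01, -4.80569941e-02, -1.52255376e-02,
         5.44234010e+02],
       [ 1.91772092e-02, -6.41507812e-01,  7.66876758e-01,
        -7.22635376e+01],
       [-4.66210931e-02,  7.65609726e-01,  6.41613764e-01,
        -1.13838377e+03],
       [ 0.00000000e+00,  0.00000000e+00,  0.00000000e+00,
         1.00000000e+00]])}
```

View pics/top0.png

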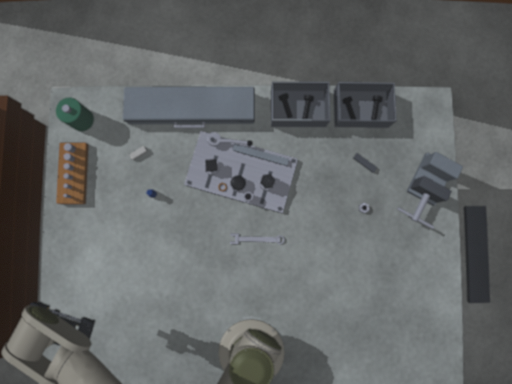

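View pics/side0.png

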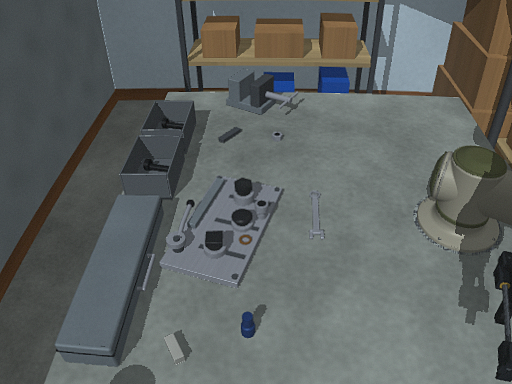

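The plate is at about (243,172) in the top view. The bolts are near (211,165), (238,183) and (268,181), with the ball and lever along the far edge. I'll enlarge both views to tell the heads apart.

```bash
python3 - <<'E'
import cv2,numpy as np
a=cv2.imread('pics/top0.png')[125:220,180:305]; b=cv2.imread('pics/side0.png')[165:290,160:290]
a=cv2.resize(a,(750,570),interpolation=3); b=cv2.resize(b,(600,577),interpolation=3)
g=lambda x:(255*(x/255.)**.55).astype(np.uint8)
cv2.imwrite('pics/tz.png',g(a));cv2.imwrite('pics/sz.png',g(b))
E
```

```text
(no output)
```

View pics/tz.png

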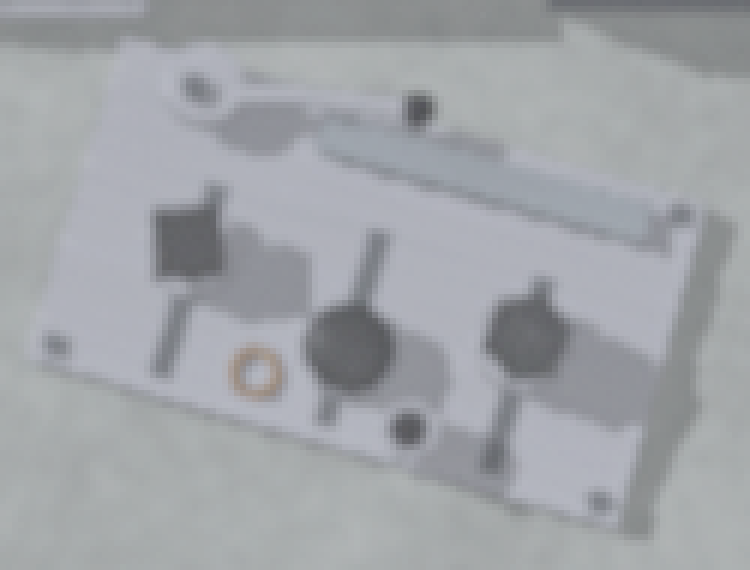

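View pics/sz.png

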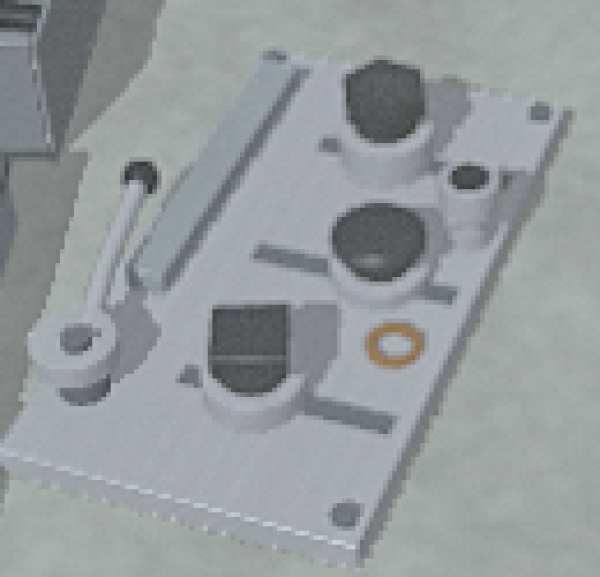

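In both views the square head is the left (+y) bolt, the cup head is in the middle and the hex head is on the right. In the enlarged top view they are at (188,242), (350,347) and (525,337). The socket, at (408,428), stands close to the cup.

```bash
cat > h.py <<'E'
from bench import *
import numpy as np, cv2
from scipy.optimize import least_squares
F=np.diag([1.,-1,-1])
def proj(P,c):
    E=c['extrinsics']; p=F@(E[:3,:3]@np.asarray(P,float)+E[:3,3])
    return cv2.projectPoints(p.reshape(1,1,3),np.zeros(3),np.zeros(3),c['camera_matrix'],c['D'])[0].ravel()
def at_z(uv,c,z):
    return least_squares(lambda q:proj([*q,z],c)-uv,[450,50]).x
def tri(obs):
    r=least_squares(lambda P:np.concatenate([proj(P,c)-uv for uv,c in obs]),[450,50,60]); return r.x,np.abs(r.fun).max()
E
python3 - <<'E'
from h import *
t,s=camera_info('top'),camera_info('side')
T=lambda u,v:np.array([180+u/6-.42,125+v/6-.42]); S=lambda u,v:np.array([160+u/4.615-.39,165+v/4.615-.39])
for n,a,b,z in [('cup',T(350,347),S(380,238),61),('sq',T(188,242),S(250,331),68),('hex',T(525,337),S(384,90),77),('sock',T(408,428),S(468,178),64),('ball',T(418,109),S(141,178),50),('washer',T(256,373),S(395,345),25),
 ('holeNL',T(57,346),S(346,514),20),('holeNR',T(600,501),S(541,112),20),('holeFR',T(682,213),S(274,57),20)]:
    print(n,'z-plane',at_z(a,t,z).round(1),at_z(b,s,z).round(1),'tri',*[np.round(x,1) for x in tri([(a,t),(b,s)])])
w=camera_info('wrist');E=w['extrinsics'];print('wrist cam centre',-E[:3,:3].T@E[:3,3],w['camera_matrix'][0])
E
```

```text
cup z-plane [579.4  44.8] [578.6  59.6] tri [580.5  45.2  47.7] 0.2
sq z-plane [638.7 136.9] [638.8 138.9] tri [639.1 137.1  66.1] 0.0
hex z-plane [583.2 -54.1] [583.7 -48.3] tri [584.1 -54.3  72.2] 0.1
sock z-plane [533.   11.8] [533.1  12.3] tri [533.1  11.8  63.5] 0.0
ball z-plane [719.6   6.3] [719.9   2. ] tri [718.8   6.3  53.7] 0.0
washer z-plane [568.6 100.5] [568.6 104.4] tri [569.  100.7  21.2] 0.0
holeNL z-plane [585.  217.5] [585.4 216.9] tri [585.2 217.4  20.6] 0.1
holeNR z-plane [494.4 -99.4] [ 493.5 -101. ] tri [493.8 -99.3  21.4] 0.1
holeFR z-plane [ 663.9 -149. ] [ 663.4 -151.4] tri [ 663.2 -148.8   22.1] 0.1
wrist cam centre [ 84.4157578  547.97367269 385.2343773 ] [309.5443022    0.         255.81994206]
```

```bash
python3 -m handwheel '[{"offset":[-27.2,-17.1,0],"spin":0},{"offset":[-27.2,-17.1,0],"spin":0},{"offset":[-27.2,-17.1,0],"spin":0},{"offset":[-27.2,-17.1,0],"spin":0},{"offset":[-27.2,-17.1,0],"spin":0},{"offset":[-27.2,-17.1,0],"spin":0},{"offset":[-27.2,-17.1,0],"spin":0},{"offset":[-27.2,-17.1,0],"spin":0},{"offset":[-27.2,-17.1,0],"spin":0},{"offset":[-27.2,-17.1,0],"spin":0},{"offset":[-27.2,-17.1,0],"spin":0},{"offset":[-27.2,-17.1,0],"spin":0},{"offset":[-27.2,-17.1,0],"spin":0},{"offset":[-27.2,-17.1,0],"spin":0},{"offset":[-27.2,-17.1,0],"spin":0},{"offset":[-27.2,-17.1,0],"spin":0},{"offset":[-27.2,-17.1,0],"spin":0},{"offset":[-27.2,-17.1,0],"spin":0},{"offset":[-27.2,-17.1,0],"spin":0},{"offset":[-27.2,-17.1,0],"spin":0}]' 1 10
python3 - <<'E'
from h import *
s=state(); w=camera_info('wrist'); im=get_image('wrist')
print(s['t'],s['ee_pos'],s['tool_rot'],s['grip_width'],s['force'])
np.save('w1.npy',w,allow_pickle=True)
b=cv2.cvtColor(im,cv2.COLOR_RGB2BGR); cv2.imwrite('pics/w1raw.png',b)
cv2.imwrite('pics/w1.png',(255*(cv2.resize(b,(768,576),interpolation=3)/255.)**.6).astype(np.uint8))
for n,p in dict(cup=(580,45,61),sq=(639,137,68),hex=(583,-54,77)).items(): print(n,proj(p,w)*1.5)
E
```

```text
t: 1.77
ee_pos: [581.3, 44.8, 221.5]
tool_rot: [-0.0, 0.143, 0.99, 0.0]
force: [0.6, 0.1, 0.2]
grip_width: 0.8
1.7667 [581.27499207  44.78848349 221.48732355] [-4.05079587e-04  1.42509693e-01  9.89793324e-01  2.02864586e-06] 0.8373597091605076 [0.58809007 0.12844496 0.24475422]
cup [384.38907524 248.80142678]
sq [530.58195705 292.47676808]
hex [249.93801757 297.01845674]
```

View pics/w1.png

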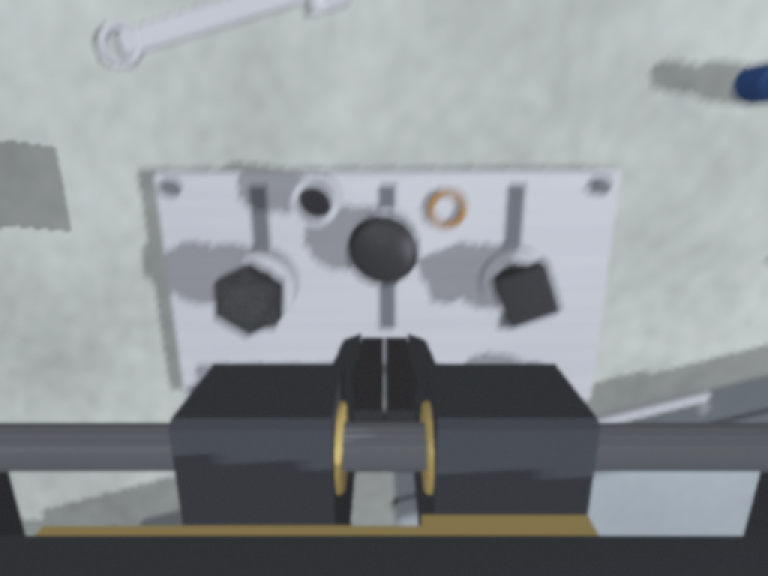

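The wrist view agrees with the top-view fix: cup (383,249), square (526,293) and hex (249,298) all lie within 5 px of their predicted positions. I'll lower the closed tips over the cup.

```bash
python3 -m handwheel '[{"offset":[1,0,14],"spin":0},{"offset":[0,0,14],"spin":0},{"offset":[0,0,14],"spin":0},{"offset":[0,0,14],"spin":0},{"offset":[0,0,14],"spin":0},{"offset":[0,0,14],"spin":0},{"offset":[0,0,14],"spin":0},{"offset":[0,0,14],"spin":0},{"offset":[0,0,12],"spin":0},{"offset":[0,0,8],"spin":0},{"offset":[0,0,4],"spin":0},{"offset":[0,0,0],"spin":0},{"offset":[0,0,0],"spin":0}]'
python3 - <<'E'
from h import *
s=state();w=camera_info('wrist');im=get_image('wrist');print(s['ee_pos'],s['force'],camera_info('wrist')['extrinsics'][2,3])
b=cv2.cvtColor(im,cv2.COLOR_RGB2BGR)
cv2.imwrite('pics/w2.png',(255*(cv2.resize(b,(768,576),interpolation=3)/255.)**.6).astype(np.uint8))
E
```

```text
t: 2.9
ee_pos: [579.8, 46.5, 86.2]
tool_rot: [0.0, 0.142, 0.99, 0.0]
force: [-0.1, 0.2, -0.6]
grip_width: 0.6
[579.78001616  46.48816042  86.18696731] [-0.10308012  0.2430078  -0.62828411] -108.11455485349505
```

View pics/w2.png

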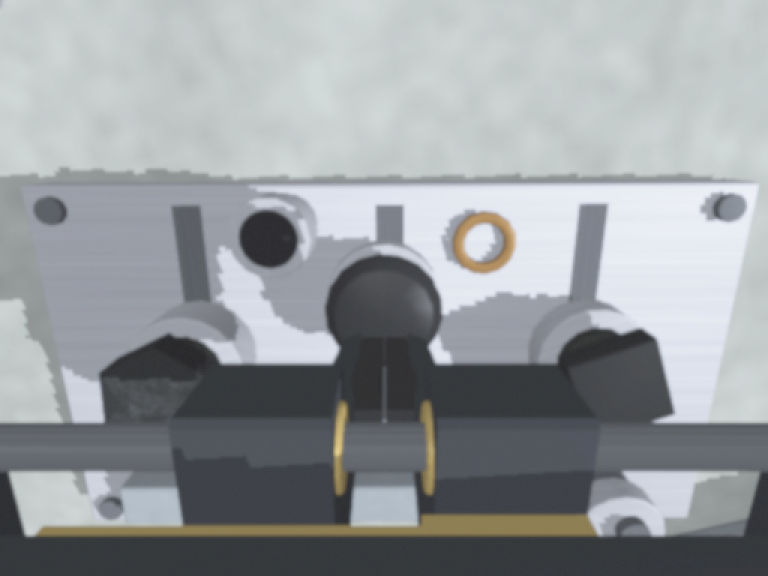

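The tips are centred over the cup: tip column 384, cup column 383. Now I'll press slowly.

```bash
python3 -m handwheel '[{"offset":[0,0,3],"spin":0},{"offset":[0,0,3],"spin":0},{"offset":[0,0,2],"spin":0},{"offset":[0,0,1],"spin":0},{"offset":[0,0,1],"spin":0},{"offset":[0,0,1],"spin":0},{"offset":[0,0,1],"spin":0},{"offset":[0,0,1],"spin":0},{"offset":[0,0,1],"spin":0},{"offset":[0,0,0],"spin":0}]'
```

```text
t: 3.78
ee_pos: [579.5, 46.5, 71.7]
tool_rot: [-0.0, 0.142, 0.99, -0.0]
force: [-0.1, 0.0, -0.4]
grip_width: 0.1
```

```bash
python3 -m handwheel '[{"offset":[0,0,1],"spin":0},{"offset":[0,0,1],"spin":0},{"offset":[0,0,1],"spin":0},{"offset":[0,0,0],"spin":0}]'
```

```text
t: 4.12
ee_pos: [579.5, 46.5, 68.6]
tool_rot: [-0.0, 0.142, 0.99, -0.0]
force: [0.6, -0.1, -0.1]
grip_width: 0.5
```

```bash
python3 -m handwheel '[{"offset":[0,0,0.5],"spin":0},{"offset":[0,0,0.5],"spin":0}]'; python3 -m handwheel '[{"offset":[0,0,0.5],"spin":0},{"offset":[0,0,0.5],"spin":0}]';python3 -m handwheel '[{"offset":[0,0,0],"spin":0}]'
```

```text
t: 4.28
ee_pos: [579.6, 46.5, 67.8]
tool_rot: [0.0, 0.142, 0.99, -0.0]
force: [0.2, 0.4, 0.4]
grip_width: 0.7
t: 4.45
ee_pos: [579.6, 46.4, 66.8]
tool_rot: [-0.0, 0.142, 0.99, -0.0]
force: [-0.0, -0.3, -0.0]
grip_width: 0.6
t: 4.53
ee_pos: [579.5, 46.5, 66.7]
tool_rot: [-0.0, 0.142, 0.99, -0.0]
force: [-0.9, 1.0, -1.2]
grip_width: 0.7
```

There's no force even with the tip nominally at 53 mm. I'll check the state keys and look before going on.

```bash
python3 - <<'E'
from h import *
import bench
s=state();print(s); print([n for n in dir(bench) if not n.startswith('__')])
a=get_image('wrist');b=get_image('side');cv2.imwrite('pics/side3.png',b[:,:,::-1])
a=cv2.resize(a[130:300,200:310],(388,600),interpolation=3);b=cv2.resize(b[165:265,160:228],(408,600),interpolation=3)
cv2.imwrite('pics/c3.png',(255*(np.hstack([a,b])[:,:,::-1]/255.)**.55).astype(np.uint8))
E
```

```text
{'t': 4.5333, 'q': array([-1.23466910e-01,  5.86073386e-01,  1.42930535e+00, -1.51528022e-06,
        1.12645810e+00, -1.40849360e+00]), 'joint_velocities': array([-0.00105547, -0.00154988, -0.00037044, -0.00133399,  0.0046115 ,
       -0.00100567]), 'effort': array([ 5.64088441e-04, -4.98174691e+01, -1.80950421e+01, -1.94691987e-03,
        6.04539318e-02,  3.41108466e-05]), 'ee_pos': array([579.53808189,  46.48134816,  66.73436712]), 'tool_rot': array([-1.22057869e-04,  1.42398798e-01,  9.89809359e-01, -3.05456520e-06]), 'force': array([-0.89212271,  1.03936148, -1.19741221]), 'torque': array([0.03813252, 0.01879923, 0.01574531]), 'grip_width': 0.6892139569015989}
['Unreachable', 'camera_info', 'finish_job', 'get_image', 'state', 'tip_reach']
```

View pics/c3.png

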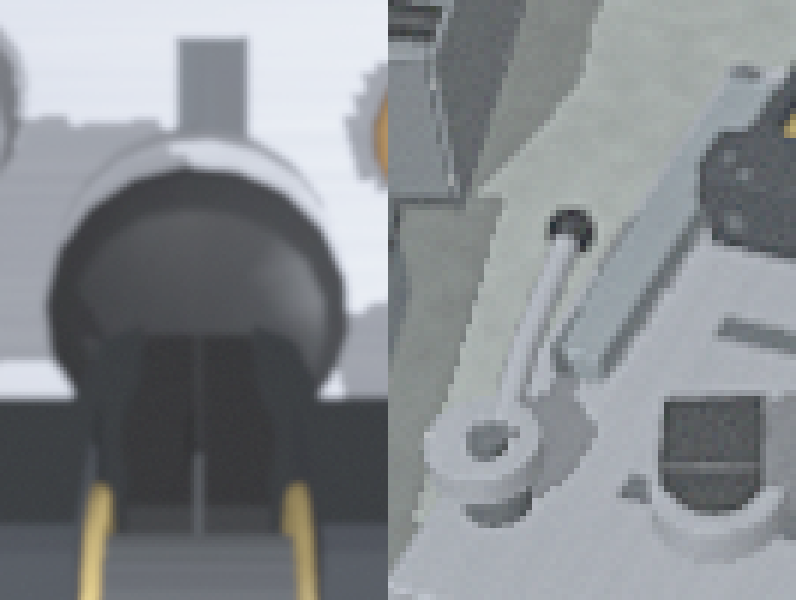

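```bash
python3 - <<'E'
from h import *
import bench
print(bench.tip_reach() if callable(bench.tip_reach) else bench.tip_reach)
w=camera_info('wrist');s=state();R=w['extrinsics'][:3,:3]
tx=np.array([-.9595,.282,0]);ty=np.array([.282,.9595,0])
p=s['ee_pos']
for d in(10,14,20):
  print('tip',d,[(proj(p+9*tx+k*17.5*ty-[0,0,d],w)).round(1) for k in(-1,1)])
print('seen tip front corners',200+np.array([85,320])/3.527,130+335/3.53)
for z in(40,46,50,54):
  a=np.linspace(0,2*np.pi,181); q=np.array([proj([580+27*np.cos(t),45.5+27*np.sin(t),z],w) for t in a]); print(z,'rim u',q[:,0].min(),q[:,0].max(),'v top',q[:,1].min())
print('seen rim',200+np.array([48,346])/3.527,'top',130+168/3.53)
E
```

```text
14.0
tip 10 [array([227.5, 207.9]), array([286. , 207.9])]
tip 14 [array([228. , 205.6]), array([285.4, 205.6])]
tip 20 [array([228.9, 202.4]), array([284.6, 202.3])]
seen tip front corners [224.09980153 290.72866459] 224.90084985835693
40 rim u 214.43428075561505 296.4818424997802 v top 172.95784293346475
46 rim u 213.22636151336516 297.66288290583867 v top 175.29812350985742
50 rim u 212.38122545272952 298.48924052283274 v top 176.93851582251068
54 rim u 211.50194904225845 299.349004082643 v top 178.6477881285535
seen rim [213.60929969 298.10036859] top 177.59206798866856
```

```bash
for i in 1 2; do python3 -m handwheel '[{"offset":[0,0,0.5],"spin":0},{"offset":[0,0,0.5],"spin":0}]' | grep -E 'ee_pos|^force'; done
```

```text
ee_pos: [579.6, 46.5, 65.8]
force: [0.8, 0.8, 0.4]
ee_pos: [579.6, 46.5, 64.8]
force: [-0.2, -0.1, -0.3]
```

There's still no contact at a tip height of 51 mm, and the tip appears 20 px lower in the wrist view than predicted. I'll look at the tip from the side camera.

```bash
python3 - <<'E'
from h import *
b=get_image('side');t=get_image('top');c=camera_info('side');ct=camera_info('top');p=state()['ee_pos'];print(p)
w=camera_info('wrist')
tx=np.array([-.9595,.282,0])
print([(o,proj(p+o*tx-[0,0,14],w).round(1)) for o in(-9,-4,0,9)],'axis',w['extrinsics'][2,:3])
S=lambda q:(proj(q,c)-[170,150])*6
print('tip side',S(p-[0,0,14]),'TCP',S(p),'TCP+30',S(p+[0,0,30]))
for z in(46,54): print('cup',z,S([580,45.5,z]))
a=cv2.resize(b[150:250,170:290],(720,600),interpolation=3)
cv2.imwrite('pics/c4.png',(255*(a[:,:,::-1]/255.)**.55).astype(np.uint8))
E
```

```text
[579.5747472   46.45828728  64.75362848]
[(-9, array([256.7, 232.8])), (-4, array([256.7, 225.4])), (0, array([256.7, 219.4])), (9, array([256.7, 205.7]))] axis [-0.26870877  0.07978284  0.95991161]
tip side [432.59294274 393.82171718] TCP [431.33307004 369.12538493] TCP+30 [428.57039272 314.78113862]
cup 46 [432.18001343 400.54842897]
cup 54 [431.46249834 386.56903102]
```

View pics/c4.png

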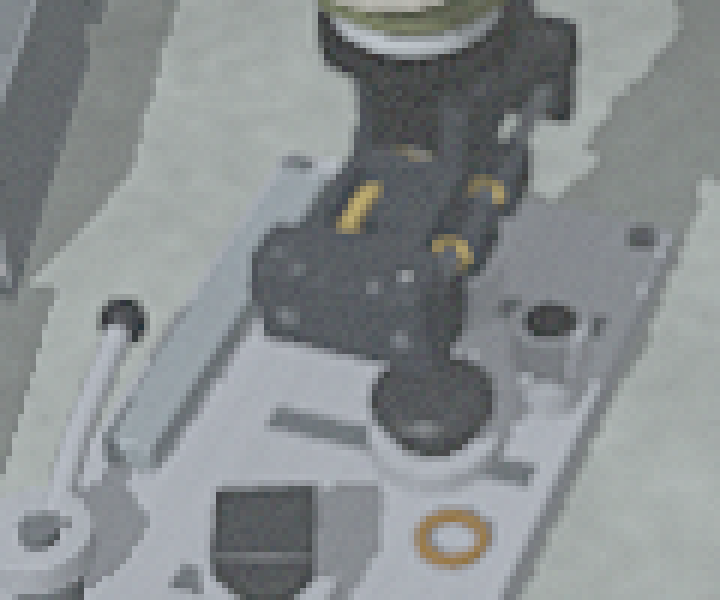

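The tip is over the cup in the side view, at about (432,380). The measured height follows the command freely, so nothing is resisting yet. I'll continue in small steps and watch the force.

```bash
python3 -m handwheel '[{"offset":[0,0,0.5],"spin":0},{"offset":[0,0,0.5],"spin":0}]' | grep -E 'ee_pos|^force'; python3 -m handwheel '[{"offset":[0,0,0.5],"spin":0},{"offset":[0,0,0.5],"spin":0}]' | grep -E 'ee_pos|^force'; python3 -c "
from h import *
print(state()['effort'],state()['torque'])
a=get_image('wrist')[150:270,200:312];b=get_image('top')[165:205,220:260]
a=cv2.resize(a,(560,600),interpolation=3)
cv2.imwrite('pics/c5.png',np.clip((a[:,:,::-1]/255.)**.5*255*1.3-20,0,255).astype(np.uint8))"
```

```text
ee_pos: [579.6, 46.4, 63.8]
force: [-0.3, -0.3, -0.3]
ee_pos: [579.6, 46.5, 62.8]
force: [0.1, 1.0, -0.7]
[ 7.52151063e-04 -4.99395669e+01 -1.79422814e+01 -2.27609096e-03
  9.68729379e-02  5.16744024e-06] [ 0.02836761 -0.07527261 -0.01388292]
```

View pics/c5.png

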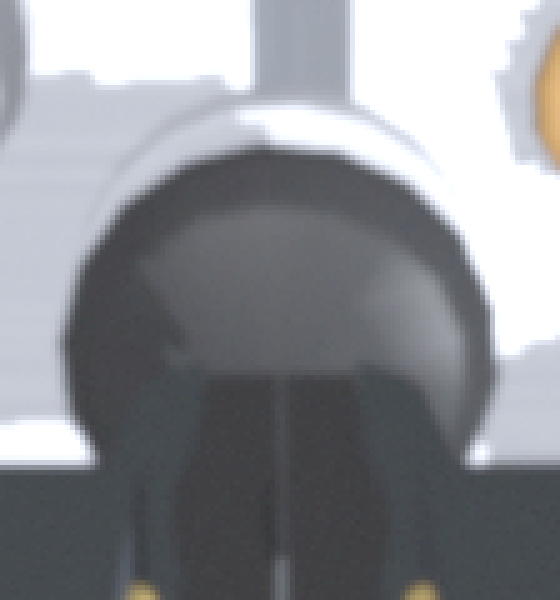

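```bash
python3 - <<'E'
from h import *
ims=[get_image('side').astype(float) for _ in range(6)]
b=np.mean(ims,0)[190:240,215:275]; o=cv2.imread('pics/side0.png')[190:240,215:275].astype(float)
f=lambda x:cv2.resize(np.clip((x/90.)**.7*255,0,255).astype(np.uint8),(400,333),interpolation=3)
c=camera_info('side');p=state()['ee_pos'];S=lambda q:((proj(q,c)-[215,190])*6.667).round()
print(p,'tip',S(p-[0,0,14]),'tip+15',S(p+[0,0,1]),'top@61',S([580,45.5,61]),'top@53',S([580,45.5,53]))
cv2.imwrite('pics/c6.png',np.hstack([f(b)[:,:,::-1],f(o)]))
# how far did the cup head move? correlate lower rim rows below the finger, start vs now
B=np.mean(b,2);O=o.mean(2)
for u in(232-215,236-215,242-215,248-215): print(u+215,'start',O[18:48,u].astype(int).tolist(),'now',B[18:48,u].astype(int).tolist())
E
```

```text
[579.60429457  46.46127552  62.85867784] tip [181. 175.] tip+15 [179. 145.] top@61 [179. 149.] top@53 [180. 165.]
232 start [123, 123, 127, 121, 109, 83, 46, 30, 26, 30, 44, 54, 85, 127, 135, 128, 115, 109, 107, 116, 120, 125, 105, 73, 77, 79, 80, 81, 77, 78] now [41, 37, 45, 100, 121, 85, 44, 30, 23, 23, 43, 54, 90, 133, 141, 136, 123, 114, 109, 119, 126, 130, 108, 77, 81, 82, 83, 83, 82, 82]
236 start [127, 105, 51, 28, 36, 38, 37, 38, 37, 35, 42, 39, 40, 52, 36, 43, 88, 123, 128, 127, 118, 109, 109, 120, 133, 129, 128, 130, 129, 128] now [66, 40, 37, 36, 38, 35, 37, 37, 37, 37, 38, 39, 44, 48, 35, 40, 92, 129, 135, 134, 124, 115, 116, 129, 136, 135, 134, 133, 133, 133]
242 start [102, 39, 33, 35, 39, 37, 40, 38, 33, 39, 36, 32, 52, 62, 54, 34, 37, 29, 96, 133, 129, 122, 108, 107, 122, 131, 125, 92, 63, 68] now [30, 35, 38, 36, 34, 34, 36, 38, 35, 36, 38, 35, 52, 64, 53, 36, 32, 28, 103, 137, 138, 127, 111, 112, 126, 137, 129, 96, 65, 71]
248 start [127, 105, 51, 28, 34, 34, 37, 36, 45, 39, 37, 39, 33, 29, 26, 73, 118, 130, 130, 119, 94, 87, 107, 124, 127, 133, 107, 70, 65, 63] now [105, 104, 54, 25, 35, 35, 37, 36, 40, 38, 38, 36, 35, 31, 25, 75, 124, 138, 134, 122, 100, 93, 112, 131, 135, 138, 111, 72, 69, 68]
```

View pics/c6.png

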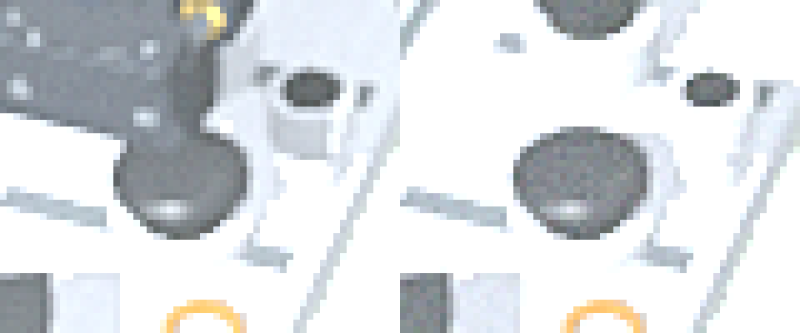

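The cup's edge profile is unchanged since the start, so it hasn't been touched. The tip ends at about (185,140) in the crop, roughly 15 mm above the nominal tip, so these closed tips are shorter than stated. I'll go on in small steps until there is force.

```bash
python3 -m handwheel '[{"offset":[0,0,0.5],"spin":0},{"offset":[0,0,0.5],"spin":0}]' | grep -E 'ee_pos|^force'; python3 -m handwheel '[{"offset":[0,0,0.5],"spin":0},{"offset":[0,0,0.5],"spin":0}]' | grep -E 'ee_pos|^force'
```

```text
ee_pos: [579.6, 46.4, 61.8]
force: [-0.3, 0.4, 0.5]
ee_pos: [579.6, 46.5, 60.8]
force: [0.3, 0.1, 1.0]
```

```bash
python3 -m handwheel '[{"offset":[0,0,0.5],"spin":0},{"offset":[0,0,0.5],"spin":0}]' | grep -E 'ee_pos|^force'; python3 -m handwheel '[{"offset":[0,0,0.5],"spin":0},{"offset":[0,0,0.5],"spin":0}]' | grep -E 'ee_pos|^force'
```

```text
ee_pos: [579.6, 46.5, 59.8]
force: [0.4, -0.4, -0.3]
ee_pos: [579.6, 46.5, 58.8]
force: [-0.3, 0.8, -0.3]
```

```bash
python3 -m handwheel '[{"offset":[0,0,0.5],"spin":0},{"offset":[0,0,0.5],"spin":0}]' | grep -E 'ee_pos|^force'; python3 -m handwheel '[{"offset":[0,0,0.5],"spin":0},{"offset":[0,0,0.5],"spin":0}]' | grep -E 'ee_pos|^force'
```

```text
ee_pos: [579.6, 46.5, 57.8]
force: [0.5, -0.2, -0.4]
ee_pos: [579.6, 46.5, 56.8]
force: [0.1, -0.2, 0.3]
```

```bash
python3 - <<'E'
from h import *
B=np.mean([get_image('side').astype(float) for _ in range(4)],0); O=cv2.imread('pics/side0.png')[:,:,::-1].astype(float)
for u in(236,242,248): print(u,'start',O[206:232,u].mean(1).astype(int).tolist(),'now',B[206:232,u].mean(1).astype(int).tolist())
for n,(u0,u1,v0,v1) in dict(cuprim=(233,252,215,232),sq=(203,226,230,258),hex=(233,256,176,200)).items():
    o=O[v0:v1,u0:u1].mean(2).astype(np.float32);b=B[v0:v1,u0:u1].mean(2).astype(np.float32); print(n,cv2.phaseCorrelate(o,b))
b=B[190:240,210:270]
a=np.mean([get_image('wrist').astype(float) for _ in range(4)],0)[150:270,200:312]
f=lambda x,s:cv2.resize(np.clip((x/90.)**.7*255,0,255).astype(np.uint8),s,interpolation=3)
cv2.imwrite('pics/c7.png',np.hstack([f(b,(480,400)),f(a,(320,400))])[:,:,::-1])
c=camera_info('side');p=state()['ee_pos'];print('tip',(proj(p-[0,0,14],c)-[210,190])*8,'TCP',(proj(p,c)-[210,190])*8)
E
```

```text
236 start [122, 123, 127, 105, 51, 28, 36, 38, 37, 38, 37, 35, 42, 39, 40, 52, 36, 43, 88, 123, 128, 127, 118, 109, 109, 120] now [40, 37, 67, 83, 61, 38, 39, 39, 35, 37, 36, 37, 38, 41, 44, 45, 36, 42, 92, 129, 135, 133, 125, 114, 116, 129]
242 start [118, 131, 102, 39, 33, 35, 39, 37, 40, 38, 33, 39, 36, 32, 52, 62, 54, 34, 37, 29, 96, 133, 129, 122, 108, 107] now [30, 30, 30, 31, 33, 29, 34, 36, 36, 36, 36, 38, 39, 35, 49, 61, 50, 36, 34, 26, 103, 138, 137, 126, 111, 113]
248 start [123, 125, 127, 105, 51, 28, 34, 34, 37, 36, 45, 39, 37, 39, 33, 29, 26, 73, 118, 130, 130, 119, 94, 87, 107, 124] now [81, 84, 89, 84, 56, 23, 28, 31, 36, 37, 40, 39, 36, 37, 37, 30, 23, 75, 126, 138, 135, 121, 102, 93, 113, 131]
cuprim ((0.019739669154954953, -0.024852456112631316), 1.0033479313055673)
sq ((-0.04959173704490638, -0.008927915710090772), 0.9958166622453266)
hex ((-6.091031398886308, -2.607138729517324), 0.21221543269024956)
tip [257.5660619  223.36182866] TCP [255.89866012 190.7427064 ]
```

View pics/c7.png

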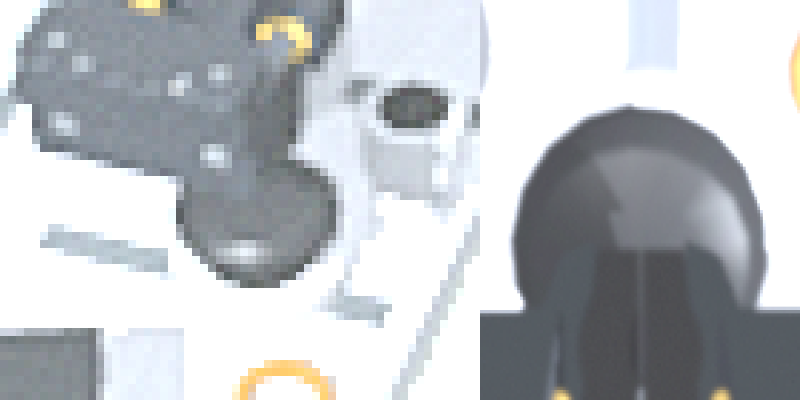

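The cup still hasn't moved. The tip's shadow on the dome and its row in the wrist view both put the tip about 20 mm above the head. I'll check the body height with the corners seen at raw (215,208) and (237,211) before going lower.

```bash
python3 - <<'E'
from h import *
c=camera_info('side');w=camera_info('wrist');p=state()['ee_pos'];print(p)
tx=np.array([-.9595,.282,0]);ty=np.array([.282,.9595,0])
for h in(0,15,30,50,70):
  print(h,'side',[proj(p+o*tx+e*ty+[0,0,h],c).round(0).tolist() for e in(30,60,93) for o in(-37,37)])
for h in(-14,0,10,20,25,30):print('wrist tip',h,[proj(p+o*tx+11*ty+[0,0,h],w).round(0).tolist() for o in(0,5,9)], 'side',proj(p+[0,0,h],c).round(1))
# column-wise finger-tip location: dark finger vs start image, side view
B=get_image('side').mean(2);O=cv2.imread('pics/side0.png').mean(2)
D=(np.abs(B-O)>14)
for v in range(186,216): print(v,''.join('#' if D[v,u] else '.' for u in range(205,260)))
E
```

```text
[579.62428444  46.46521629  56.88981295]
0 side [[224.0, 218.0], [252.0, 225.0], [219.0, 226.0], [248.0, 233.0], [214.0, 236.0], [243.0, 243.0]]
15 side [[223.0, 214.0], [252.0, 220.0], [219.0, 222.0], [247.0, 229.0], [213.0, 231.0], [243.0, 238.0]]
30 side [[223.0, 209.0], [252.0, 216.0], [218.0, 217.0], [247.0, 224.0], [213.0, 226.0], [242.0, 234.0]]
50 side [[223.0, 203.0], [251.0, 210.0], [218.0, 211.0], [247.0, 218.0], [212.0, 220.0], [242.0, 227.0]]
70 side [[222.0, 197.0], [251.0, 203.0], [217.0, 205.0], [247.0, 211.0], [211.0, 214.0], [242.0, 221.0]]
wrist tip -14 [[275.0, 219.0], [275.0, 212.0], [275.0, 206.0]] side [242.2 217.9]
wrist tip 0 [[276.0, 229.0], [276.0, 221.0], [276.0, 214.0]] side [242.  213.8]
wrist tip 10 [[277.0, 236.0], [277.0, 228.0], [277.0, 221.0]] side [241.8 210.9]
wrist tip 20 [[278.0, 245.0], [279.0, 236.0], [279.0, 229.0]] side [241.7 207.9]
wrist tip 25 [[279.0, 249.0], [279.0, 240.0], [279.0, 233.0]] side [241.6 206.4]
wrist tip 30 [[280.0, 254.0], [280.0, 245.0], [280.0, 237.0]] side [241.5 204.9]
186 ..................#############..............
[... 1050 characters left out ...]
######################################..
205 ........##############################################.
206 ........###############################################
207 .........##############################################
208 .........##############################################
209 ..........########################.....################
210 ...............################.##................#####
211 ...................###########..#..................####
212 .......................#######.....................####
213 ........................#..#.......................####
214 ......................................................#
215 .......................................................
```

The closed tips sit roughly 15 mm behind the TCP instead of 14 mm ahead, so the body hangs nearer the bolts. I'll turn the tool 90° so that the wide body lies across the row, clear of the hex and square heads. Then I'll lower it by force.

```bash
python3 -m handwheel '[{"offset":[0,0,-2],"spin":0.12},{"offset":[0,0,-2],"spin":0.12},{"offset":[0,0,-2],"spin":0.12},{"offset":[0,0,-2],"spin":0.12},{"offset":[0,0,-2],"spin":0.12},{"offset":[0,0,0],"spin":0.12},{"offset":[0,0,0],"spin":0.12},{"offset":[0,0,0],"spin":0.12},{"offset":[0,0,0],"spin":0.12},{"offset":[0,0,0],"spin":0.12},{"offset":[0,0,0],"spin":0.12},{"offset":[0,0,0],"spin":0.12},{"offset":[0,0,0],"spin":0.12},{"offset":[0,0,0],"spin":0},{"offset":[0,0,0],"spin":0}]'
python3 - <<'E'
from h import *
from scipy.spatial.transform import Rotation as R
s=state();q=s['tool_rot'];print(s['q'],s['ee_pos'],s['t']);print(R.from_quat([*q[1:],q[0]]).as_matrix().round(3))
w=camera_info('wrist')
for n,p in dict(cup=(580,45,61),sq=(639,137,68),hex=(583,-54,77)).items(): print(n,proj(p,w).round(1))
b=get_image('wrist');cv2.imwrite('pics/w8.png',b[:,:,::-1])
B=cv2.GaussianBlur(b.mean(2),(3,3),0)
for v in range(150,262,4): print(v,''.join('%3d'%(B[v,u]) for u in range(196,322,5)))
E
```

```text
t: 8.5
ee_pos: [579.6, 46.5, 66.9]
tool_rot: [-0.0, 0.796, 0.605, -0.0]
force: [-0.3, -1.2, 1.4]
grip_width: 0.4
[-1.23507490e-01  5.85916717e-01  1.42919432e+00 -1.48091159e-06
  1.12648747e+00  1.47896959e-01] [579.59831469  46.45059535  66.85382569] 8.5
[[ 0.268  0.963 -0.   ]
 [ 0.963 -0.268 -0.   ]
 [-0.    -0.    -1.   ]]
cup [259.5 224. ]
sq [327.7  26.7]
hex [306.4 373.5]
150 162111 86 75 78 77 73 69100160161163160164161160 98 94 94 96 95 94 92 98106132
154 162152102 95 83 80 83 96147160162162160164161162115 93 94 96 95 95 97153156159
158 162163159125114 98115138159160162162161164161164130 93 94 96 95104127162156160
162 162163161160153154161163161160162160156160159164152 97101129147157155161157161
166 162163161160164160162162161152136131132134132139156148156161157158156162157161
170 162163161160163160161162140132151157151157155154136141157161157158157161157161
174 163163161160163160161135141156143119106104115147155143138160157158157161157161
178 162163161160163161149142148 92 33 25 26 27 27 35 73141143152157157158161158161
182 162163161160163160132138 38 24 25 27 29 32 32 28 
[... 906 characters left out ...]
 22 22 27 25 21 21 16122157153157153
230 161161157158157 25 22 26 27 21 22 22 22 22 22 22 26 27 22 20 20146156153158153
234 160161156158150 46 24 27 26 22 22 22 22 22 22 22 27 27 25 17 75154156153158153
238 159161156158156 86 26 26 26 22 22 22 22 22 22 22 26 27 26 18140154155153158152
242  94 96 92 93 93 49 26 26 23 22 22 22 20 22 22 22 24 27 26 33 90 92 92 91 93 90
246  26 26 26 27 26 27 24 26 21 22 22 22 15 22 22 22 22 26 25 26 27 27 26 26 27 27
250  27 26 26 26 26 26 22 26 22 23 22 21 14 21 22 23 22 26 23 27 26 26 26 26 26 26
254  26 26 27 26 26 26 18 26 22 23 23 21 14 21 23 22 23 26 20 26 26 27 27 27 26 26
258  26 27 26 27 26 26 15 26 23 23 23 21 35 22 23 22 23 26 17 27 27 26 27 27 26 27
```

```bash
python3 -m handwheel '[{"offset":[0,0,4],"spin":0},{"offset":[0,0,4],"spin":0},{"offset":[0,0,2],"spin":0},{"offset":[0,0,1],"spin":0},{"offset":[0,0,1],"spin":0},{"offset":[0,0,1],"spin":0}]'| grep -E 'ee_pos|^force'; python3 -m handwheel '[{"offset":[0,0,1],"spin":0},{"offset":[0,0,1],"spin":0},{"offset":[0,0,1],"spin":0}]'| grep -E 'ee_pos|^force'
```

```text
ee_pos: [579.6, 46.5, 53.7]
force: [0.3, -0.3, 0.3]
ee_pos: [579.6, 46.4, 50.8]
force: [0.4, 0.4, 0.7]
```

```bash
python3 -m handwheel '[{"offset":[0,0,1],"spin":0},{"offset":[0,0,1],"spin":0}]'| grep -E 'ee_pos|^force'; python3 -m handwheel '[{"offset":[0,0,1],"spin":0},{"offset":[0,0,1],"spin":0}]'| grep -E 'ee_pos|^force'
```

```text
ee_pos: [579.6, 46.4, 48.8]
force: [0.0, 0.6, 0.4]
ee_pos: [579.6, 46.5, 46.8]
force: [-0.8, 0.1, 0.1]
```

```bash
python3 -m handwheel '[{"offset":[0,0,1],"spin":0},{"offset":[0,0,1],"spin":0}]'| grep -E 'ee_pos|^force'; python3 -m handwheel '[{"offset":[0,0,1],"spin":0},{"offset":[0,0,1],"spin":0}]'| grep -E 'ee_pos|^force'
```

```text
ee_pos: [579.6, 46.5, 44.8]
force: [0.0, -0.3, 0.1]
ee_pos: [579.6, 46.5, 42.8]
force: [-0.1, 0.2, 3.7]
```

```bash
python3 -m handwheel '[{"offset":[0,0,1],"spin":0},{"offset":[0,0,1],"spin":0}]'| grep -E 'ee_pos|^force'; python3 - <<'E'
from h import *
B=np.mean([get_image('side').astype(float) for _ in range(4)],0); O=cv2.imread('pics/side0.png')[:,:,::-1].astype(float)
for u in(236,242,248): print(u,'start',O[206:232,u].mean(1).astype(int).tolist(),'now',B[206:232,u].mean(1).astype(int).tolist())
b=np.mean([get_image('wrist') for _ in range(4)],0).mean(2)
np.set_printoptions(linewidth=250)
for v in range(150,262,4): print(v,''.join('%4d'%(b[v,u]) for u in range(196,322,5)))
E
```

```text
ee_pos: [579.7, 46.4, 41.1]
force: [-2.1, -0.2, 4.6]
236 start [122, 123, 127, 105, 51, 28, 36, 38, 37, 38, 37, 35, 42, 39, 40, 52, 36, 43, 88, 123, 128, 127, 118, 109, 109, 120] now [38, 37, 36, 37, 36, 37, 40, 41, 39, 38, 36, 39, 38, 40, 41, 47, 40, 42, 94, 128, 136, 134, 125, 116, 117, 129]
242 start [118, 131, 102, 39, 33, 35, 39, 37, 40, 38, 33, 39, 36, 32, 52, 62, 54, 34, 37, 29, 96, 133, 129, 122, 108, 107] now [40, 39, 40, 40, 39, 40, 39, 38, 40, 37, 39, 36, 38, 37, 46, 57, 67, 54, 27, 26, 104, 138, 138, 128, 112, 112]
248 start [123, 125, 127, 105, 51, 28, 34, 34, 37, 36, 45, 39, 37, 39, 33, 29, 26, 73, 118, 130, 130, 119, 94, 87, 107, 124] now [31, 35, 30, 38, 42, 36, 29, 28, 31, 33, 35, 39, 41, 38, 36, 34, 30, 45, 111, 139, 135, 123, 101, 92, 111, 132]
150   77  82  91 151 149 135  77  72  65 158 158 159 158 161 158 147  96  93  91  91  94  93  90  89  94  95
154   80  78  84  86  83  82  74  65 127 158 157 159 158 162 158 159 104  93  91  91  94  93  91  89  94  94
158   94  75  72  76  74  71  64  88 145 159 158 159 158 162 158 160 105  93  91  91  94  93  92  89  95 106
[... 2025 characters left out ...]
22  22  26  26  25  22  21  18  27 155 153 153
238  158 156 155  72  18  25  26  26  26  21  22  22  20  22  22  22  26  26  26  21  21  18  50 155 152 153
242   95  94  93  66  23  25  26  26  22  22  22  22  17  22  22  22  24  26  26  24  24  22  45  93  90  92
246   26  26  26  26  26  26  24  26  20  22  22  22  12  22  22  22  21  26  25  26  27  26  26  26  26  26
250   26  26  26  26  26  26  21  26  21  22  22  20  12  22  22  22  21  26  23  26  26  26  27  26  26  26
254   26  26  25  26  26  27  17  26  22  22  22  20  13  21  22  22  22  25  21  26  26  26  26  26  26  26
258   26  26  26  26  26  26  14  26  21  23  22  21  12  22  22  22  22  26  17  26  26  26  26  26  26  26
```

Contact came at about TCP 43, with the specified 4 N. I'll continue until the force rises at home.

```bash
python3 -m handwheel '[{"offset":[0,0,1],"spin":0},{"offset":[0,0,1],"spin":0}]'| grep -E 'ee_pos|^force'; python3 -m handwheel '[{"offset":[0,0,1],"spin":0},{"offset":[0,0,0],"spin":0}]'| grep -E 'ee_pos|^force'
```

```text
ee_pos: [579.6, 46.5, 38.9]
force: [-1.6, 0.6, 4.4]
ee_pos: [579.6, 46.5, 37.6]
force: [-0.2, -0.4, 2.6]
```

```bash
python3 -m handwheel '[{"offset":[0,0,1],"spin":0},{"offset":[0,0,0],"spin":0}]'| grep -E 'ee_pos|^force'; python3 -m handwheel '[{"offset":[0,0,1],"spin":0},{"offset":[0,0,0],"spin":0}]'| grep -E 'ee_pos|^force'
```

```text
ee_pos: [579.6, 46.5, 36.7]
force: [0.2, 1.0, 1.4]
ee_pos: [579.7, 46.5, 36.3]
force: [-3.7, -0.9, 10.4]
```

```bash
python3 -m handwheel '[{"offset":[0,0,0.5],"spin":0},{"offset":[0,0,0],"spin":0}]'| grep -E 'ee_pos|^force'; python3 -m handwheel '[{"offset":[0,0,0],"spin":0},{"offset":[0,0,0],"spin":0}]'
```

```text
ee_pos: [579.7, 46.5, 36.1]
force: [-3.7, -0.2, 10.5]
t: 11.53
ee_pos: [579.7, 46.4, 36.1]
tool_rot: [0.0, 0.797, 0.604, 0.0]
force: [-3.3, 0.2, 9.8]
grip_width: 0.6
```

The cup is home: about 10 N on the ring at TCP 36, so the tip is 17 mm behind the TCP. Home should therefore be at about TCP 43 for the square and 52 for the hex. I'll lift and go to the square.

```bash
python3 -m handwheel '[{"offset":[0,0,-2],"spin":0},{"offset":[0,0,-8],"spin":0},{"offset":[0,0,-15],"spin":0},{"offset":[0,0,-15],"spin":0},{"offset":[20.4,6.5,0],"spin":0},{"offset":[20.4,6.5,0],"spin":0},{"offset":[20.4,6.5,0],"spin":0},{"offset":[20.4,6.6,0],"spin":0},{"offset":[20.4,6.6,0],"spin":0},{"offset":[0,0,0],"spin":0},{"offset":[0,0,0],"spin":0}]'
python3 - <<'E'
from h import *
w=camera_info('wrist');s=state();print(s['ee_pos'])
B=np.mean([get_image('side').astype(float) for _ in range(3)],0); O=cv2.imread('pics/side0.png')[:,:,::-1].astype(float)
for u in(242,248): print(u,'start',O[206:232,u].mean(1).astype(int).tolist(),'now',B[206:232,u].mean(1).astype(int).tolist())
im=get_image('wrist');cv2.imwrite('pics/w9.png',cv2.resize((255*(im[:,:,::-1]/255.)**.6).astype(np.uint8),(768,576)))
for n,p in dict(cup=(580,45,53),sq=(638.5,136,68),sq2=(641.5,136,68)).items(): print(n,proj(p,w)*1.5)
E
```

```text
t: 12.45
ee_pos: [638.7, 136.3, 75.0]
tool_rot: [-0.0, 0.797, 0.604, -0.0]
force: [0.2, -0.1, 0.1]
grip_width: 0.6
[638.72402472 136.29883232  75.01207277]
242 start [118, 131, 102, 39, 33, 35, 39, 37, 40, 38, 33, 39, 36, 32, 52, 62, 54, 34, 37, 29, 96, 133, 129, 122, 108, 107] now [39, 54, 57, 44, 45, 51, 45, 40, 40, 39, 43, 40, 37, 29, 34, 33, 32, 32, 29, 25, 104, 139, 137, 128, 112, 113]
248 start [123, 125, 127, 105, 51, 28, 34, 34, 37, 36, 45, 39, 37, 39, 33, 29, 26, 73, 118, 130, 130, 119, 94, 87, 107, 124] now [31, 27, 30, 28, 28, 29, 25, 30, 30, 29, 34, 33, 40, 41, 37, 34, 34, 30, 50, 115, 140, 124, 102, 94, 111, 133]
cup [321.89328666 516.47589973]
sq [386.93069913 332.63840797]
sq2 [394.2187671 330.731651 ]
```

View pics/w9.png

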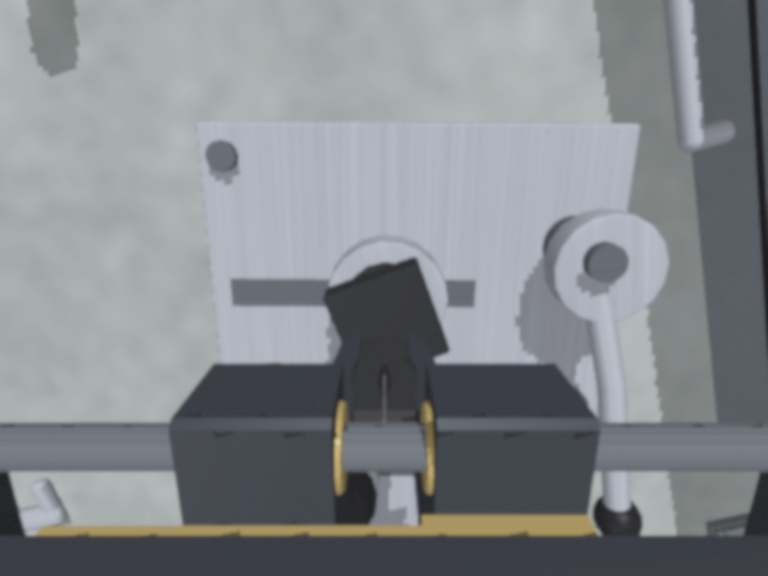

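The last view shows the square head's top face with corners (323,297), (415,258) and (448,352). That puts its centre at about (385,325), within 3–4 mm of the prediction, and the tips are over it. Now I'll press.

```bash
python3 -m handwheel '[{"offset":[2,0,6],"spin":0},{"offset":[0,0,6],"spin":0},{"offset":[0,0,4],"spin":0},{"offset":[0,0,2],"spin":0},{"offset":[0,0,1],"spin":0},{"offset":[0,0,1],"spin":0},{"offset":[0,0,1],"spin":0},{"offset":[0,0,1],"spin":0},{"offset":[0,0,1],"spin":0}]'| grep -E 'ee_pos|^force'; python3 -m handwheel '[{"offset":[0,0,1],"spin":0},{"offset":[0,0,1],"spin":0},{"offset":[0,0,1],"spin":0}]'| grep -E 'ee_pos|^force'
```

```text
ee_pos: [639.4, 137.7, 52.4]
force: [-0.1, 0.1, 0.1]
ee_pos: [639.4, 137.7, 49.8]
force: [-1.4, -0.2, 4.7]
```

```bash
python3 -m handwheel '[{"offset":[0,0,1],"spin":0},{"offset":[0,0,1],"spin":0},{"offset":[0,0,0],"spin":0}]'| grep -E 'ee_pos|^force'; python3 -m handwheel '[{"offset":[0,0,1],"spin":0},{"offset":[0,0,0],"spin":0}]'| grep -E 'ee_pos|^force'
```

```text
ee_pos: [639.4, 137.7, 47.4]
force: [-0.2, -0.6, 2.8]
ee_pos: [639.4, 137.7, 46.3]
force: [-0.8, 0.4, 4.0]
```

```bash
python3 -m handwheel '[{"offset":[0,0,1],"spin":0},{"offset":[0,0,1],"spin":0},{"offset":[0,0,0],"spin":0}]'| grep -E 'ee_pos|^force'; python3 -m handwheel '[{"offset":[0,0,1],"spin":0},{"offset":[0,0,0],"spin":0}]'| grep -E 'ee_pos|^force'
```

```text
ee_pos: [639.4, 137.7, 44.1]
force: [-0.8, -0.6, 1.9]
ee_pos: [639.4, 137.7, 43.5]
force: [-1.2, -0.5, 4.6]
```

```bash
python3 -m handwheel '[{"offset":[0,0,0.5],"spin":0},{"offset":[0,0,0],"spin":0}]'| grep -E 'ee_pos|^force'; python3 -m handwheel '[{"offset":[0,0,0.5],"spin":0},{"offset":[0,0,0],"spin":0},{"offset":[0,0,0],"spin":0}]'| grep -E 'ee_pos|^force'
```

```text
ee_pos: [639.4, 137.7, 43.5]
force: [-2.4, 0.1, 8.4]
ee_pos: [639.5, 137.7, 43.3]
force: [-4.7, 0.2, 9.3]
```

The square is home at TCP 43.3, about 9–10 N, as predicted. On to the hex.

```bash
python3 -m handwheel '[{"offset":[0,0,-2],"spin":0},{"offset":[0,0,-8],"spin":0},{"offset":[0,0,-15],"spin":0},{"offset":[0,0,-15],"spin":0},{"offset":[-28.5,-0.4,0],"spin":0},{"offset":[-28.5,-0.4,0],"spin":0},{"offset":[-28.5,-0.4,0],"spin":0},{"offset":[-28.5,-0.4,0],"spin":0},{"offset":[-28.5,-0.4,0],"spin":0},{"offset":[-28.5,-0.3,0],"spin":0},{"offset":[-28.5,-0.3,0],"spin":0},{"offset":[0,0,0],"spin":0},{"offset":[0,0,6],"spin":0},{"offset":[0,0,6],"spin":0},{"offset":[0,0,4],"spin":0},{"offset":[0,0,0],"spin":0}]'; python3 - <<'E'
from h import *
# plan check on square now uncovered vs start (side view)
B=np.mean([get_image('side').astype(float) for _ in range(3)],0); O=cv2.imread('pics/side0.png')[:,:,::-1].astype(float)
for u in(210,216): print(u,'start',O[228:262,u].mean(1).astype(int).tolist(),'now',B[228:262,u].mean(1).astype(int).tolist())
E
```

```text
t: 16.23
ee_pos: [582.2, -52.4, 65.0]
tool_rot: [-0.001, 0.797, 0.604, -0.001]
force: [-0.2, 0.8, 0.2]
grip_width: 0.5
210 start [123, 125, 112, 68, 30, 35, 39, 35, 37, 37, 38, 36, 35, 36, 57, 45, 37, 37, 36, 37, 33, 35, 113, 131, 128, 126, 121, 116, 114, 118, 122, 123, 124, 124] now [126, 128, 126, 126, 137, 93, 31, 38, 38, 37, 40, 39, 38, 40, 39, 39, 54, 43, 38, 37, 33, 38, 116, 136, 132, 133, 125, 121, 118, 122, 129, 131, 128, 130]
216 start [126, 128, 106, 52, 28, 34, 36, 36, 35, 39, 41, 39, 39, 36, 60, 50, 34, 36, 33, 41, 39, 29, 67, 117, 126, 129, 109, 104, 103, 101, 103, 126, 129, 126] now [129, 129, 129, 132, 121, 72, 33, 38, 40, 39, 39, 41, 41, 40, 40, 36, 57, 50, 37, 39, 38, 29, 72, 124, 131, 133, 115, 108, 106, 105, 111, 130, 134, 133]
```

The square's edges have dropped about 2.1 px, roughly 7.5 mm, so it is home and let go. Pressing the hex.

```bash
python3 -m handwheel '[{"offset":[0,0,1],"spin":0},{"offset":[0,0,1],"spin":0},{"offset":[0,0,1],"spin":0},{"offset":[0,0,1],"spin":0},{"offset":[0,0,1],"spin":0},{"offset":[0,0,1],"spin":0}]'| grep -E 'ee_pos|^force'; python3 -m handwheel '[{"offset":[0,0,1],"spin":0},{"offset":[0,0,1],"spin":0},{"offset":[0,0,1],"spin":0}]'| grep -E 'ee_pos|^force'
```

```text
ee_pos: [582.6, -53.7, 60.3]
force: [-0.5, -0.0, 1.0]
ee_pos: [582.7, -53.7, 57.6]
force: [-0.9, -0.8, 3.5]
```

```bash
python3 -m handwheel '[{"offset":[0,0,1],"spin":0},{"offset":[0,0,1],"spin":0},{"offset":[0,0,0],"spin":0}]'| grep -E 'ee_pos|^force'; python3 -m handwheel '[{"offset":[0,0,1],"spin":0},{"offset":[0,0,0],"spin":0}]'| grep -E 'ee_pos|^force'
```

```text
ee_pos: [582.7, -53.6, 55.3]
force: [-0.8, 0.4, 2.3]
ee_pos: [582.7, -53.7, 54.2]
force: [-0.6, -0.3, 2.5]
```

```bash
python3 -m handwheel '[{"offset":[0,0,1],"spin":0},{"offset":[0,0,0],"spin":0}]'| grep -E 'ee_pos|^force'; python3 -m handwheel '[{"offset":[0,0,1],"spin":0},{"offset":[0,0,0],"spin":0}]'| grep -E 'ee_pos|^force'; python3 -m handwheel '[{"offset":[0,0,0.5],"spin":0},{"offset":[0,0,0],"spin":0},{"offset":[0,0,0],"spin":0}]'| grep -E 'ee_pos|^force'
```

```text
ee_pos: [582.6, -53.7, 53.2]
force: [-1.2, 0.7, 2.4]
ee_pos: [582.7, -53.6, 52.5]
force: [-2.1, -0.5, 4.2]
ee_pos: [582.7, -53.7, 52.5]
force: [-3.3, 1.3, 9.1]
```

```bash
python3 -m handwheel '[{"offset":[0,0,-2],"spin":0},{"offset":[0,0,-8],"spin":0},{"offset":[0,0,-20],"spin":0},{"offset":[0,0,-30],"spin":0},{"offset":[0,0,-35],"spin":0},{"offset":[-30,-20,-20],"spin":0},{"offset":[-35,-30,0],"spin":0},{"offset":[-35,-30,0],"spin":0},{"offset":[-35,-30,0],"spin":0},{"offset":[-35,-30,0],"spin":0},{"offset":[0,0,0],"spin":0},{"offset":[0,0,0],"spin":0}]'; python3 - <<'E'
from h import *
for cam in('side','top'):
  B=np.mean([get_image(cam).astype(float) for _ in range(4)],0).mean(2); O=cv2.imread(f'pics/{cam}0.png').mean(2)
  if cam=='side': R=dict(cup=(233,252,208,226),sq=(205,224,229,250),hex=(235,252,178,194),socket=(255,270,198,220),washer=(238,254,232,248),ball=(183,198,196,210),plug=(238,258,308,342),nut=(270,287,127,143),feeler=(215,246,122,146),chalk=(160,190,328,366),spanner=(305,330,188,242))
  else: R=dict(socket=(240,256,188,204),washer=(216,230,180,194),ball=(243,256,137,149),plug=(143,162,186,202),nut=(355,375,199,218),feeler=(350,382,148,174),chalk=(126,154,142,164),spanner=(228,292,230,248))
  for n,(a,b,c,d) in R.items():
    T=O[c:d,a:b].astype(np.float32);P=B[c-6:d+6,a-6:b+6].astype(np.float32)
    r=cv2.matchTemplate(P,T,cv2.TM_CCOEFF_NORMED);k=cv2.minMaxLoc(r);print(cam,n,'shift',k[3][0]-6,k[3][1]-6,'score',round(k[1],2))
E
```

```text
t: 19.13
ee_pos: [415.6, -170.4, 167.4]
tool_rot: [0.0, 0.798, 0.602, 0.0]
force: [0.2, 0.7, -0.1]
grip_width: 0.6
side cup shift 0 1 score 0.86
side sq shift 0 1 score 0.81
side hex shift 0 2 score 0.85
side socket shift 0 0 score 0.99
side washer shift 0 0 score 1.0
side ball shift 0 0 score 1.0
side plug shift 0 0 score 1.0
side nut shift 0 0 score 1.0
side feeler shift 0 0 score 1.0
side chalk shift 0 0 score 1.0
side spanner shift 0 0 score 0.99
top socket shift 0 0 score 0.98
top washer shift 0 0 score 1.0
top ball shift 0 0 score 1.0
top plug shift 0 0 score 1.0
top nut shift 0 0 score 1.0
top feeler shift 0 0 score 1.0
top chalk shift 0 0 score 1.0
top spanner shift 0 0 score 0.75
```

```bash
python3 -c "
from bench import *
print(finish_job())"
```

```text
the job is handed in; nothing more can be done
None
```

I pressed the three bolts home in order: cup, square, then hex. Each took about 3–5 N to move, then rose to 9–10.5 N on its ring. The highest force I read was 10.5 N. I then lifted clear and handed the job in at about 20 s; no verdict was reported.

**Bolts:** each stopped at nearly the same tip height above its listed home height, within about 0.5 mm. In the side view all three heads had dropped. I measured the square at about 7.5 mm. The cup and hex I only matched to whole pixels, 1–2 px at roughly 3.5 mm each, so that check is coarse and I relied mainly on the force rise.

**Loose parts and lever:** the lever ball and all loose parts showed no shift in either the side or the top view. The spanner's match in the top view was weak (0.75), probably from the arm's shadow, but it was clean in the side view (0.99).

**What disagreed:**
- **Fingertips:** the closed fingertips turned out about 17 mm behind the TCP, not the stated 14 mm ahead. I found the contact height by force instead.
- **Tool turn:** I turned the tool 90° so the gripper body stayed clear of the neighbouring heads.

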